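Spin the scanner's turntable and brake it on its zero mark

TASK

Check that the scanner's turntable runs free and leave it standing on zero: flick its rim with a fingertip, either way round, so that it spins at better than a turn in ten seconds, and let it run untouched for at least three seconds; then brake it with a fingertip on the rim so that it stops with its zero mark right at the pointer, and take the hand away. Pinch and lift nothing: the reference ball stays standing where it is in the middle of the turntable, and everything else on the bench stays where it lies.

Things in the scene. Friction and masses are not known exactly. Their poses are not given: they have to be found in the camera images.
- platter: The turntable's platter: a level aluminium disc, 250 mm across, 12 mm thick, on a free bearing over a fixed foot bolted to the bench; only the platter turns, endlessly either way. Flat top 46 mm above the bench; its scale ticks and small tapped holes are flush. Origin on the spindle axis at the disc's underside, z up; x runs from the axis through the zero mark, so yaw is the platter's angle.
- axis (a point): Centre of the platter's top, on the spindle axis. Inertia near 0.010 kg m2, give or take a quarter. The bearing hardly slows it: 0.02 rad/s each second plus 0.02 x its speed (1 rad/s takes 30 s to die). A dry fingertip grips its bare top well: pressed down with 3 to 15 N and swept along the rim it carries the platter along; set down on it, it stops it almost at once.
- mark (a point): The zero mark: the one broad dark line on the platter, 10 mm wide, along a radius from 75 mm to the rim and down its edge, flush. The point lies on the line on the top face, 118 mm from the spindle axis, and turns with the platter.
- pointer (a point): Where the mark must stop: fixed point on the rim's circle (118 mm from the axis, height of the platter's top) before the corner of the pointer, a dark steel 28 mm square set cornerwise on a bracket outside the rim, its top level with the platter's, its back 168 mm from the axis. It stands on the turntable's far half as the robot sees it, within 70 degrees of straight ahead (+x) from the axis.
- ball (a point): Reference ball: a matt white ball of 30 mm on a conical dark steel base 40 mm across, 52 mm tall in all, standing loose at the middle of the platter (within 4 mm). The point is the ball's centre, 37 mm above the platter's top. It turns with the platter.
- motor_mid (a point): Loose stepper motor, 42 mm square, 38 mm tall and a 14 mm shaft up, beside the turntable; point at its centre, 19 mm up.
- support_mid (a point): Loose aluminium rod support, 42 x 14 mm foot, 34 mm tall, beside the turntable; point at half height.
- lens_mid (a point): Loose black camera lens, 34 mm across and 30 mm tall, standing beside the turntable; point at half height.
- screwdriver_grip (a point): Screwdriver, 180 mm long, lying on the bench right of the turntable; point in its handle.
- wrench_grip (a point): Small wrench, 140 mm long, lying on the bench right of the turntable; point in its handle.
- caliper_mid (a point): Digital caliper, 230 mm long, lying on the bench left of the turntable; point in the middle of its black slide.
- jar_mid (a point): Clear screw-top jar, 52 mm across and 60 mm tall, left of the turntable; point at half height.
There are look-alikes about, which are no part of the job. Leave any orange or red look-alike of the part that bears ball alone.

How it is judged:
By the outcome, as a careful person would: the job done as asked, in the order asked, and still so for the second after the job is handed in, with the robot touching nothing.
It also fails if it takes over 45 s, if anything falls off the work surface, if the arm or the gripper's body presses on something with over 40 N, if the wrist force passes 120 N, or if a joint passes its speed limit or range.

ROBOT

A 6-joint arm with a two-finger parallel gripper is mounted at the origin on the work surface. World frame = base frame: x ahead of the robot, y to its left, z up, the work surface at z = 0. Lengths are in mm, angles in rad, forces in N, time in s.
With the tool pointing down it reaches from about 250 to 725 mm from the base axis. Payload 9.7 kg.
Tool frame: the origin (TCP) lies midway between the tips of the shut fingers; the grasp point (between the pads) lies 19 mm behind it (hold_point_z is the distance from the TCP to the grasp point, in mm); z points along the fingers, y is the line along which they close (so a half turn about z gives the same grasp; the last joint's range is limited). The gripper opens to 85 mm and grips with 20 to 120 N. Pads are 22 mm wide; open, the fingers measure 114 mm over their backs; the gripper's body (76 mm by 85 mm) begins 54 mm behind the grasp point. The pads swing forward as they close: fully open they stand 13 mm farther back than shut.
Start: joints at [-1.125, 0.087, 0.176, 1.66, 0, 1.571], TCP at [237.146, -496.245, 231.284] pointing down, gripper open.
Joint ranges: [-3.13, 3.13], [-0.85, 1.81], [-1.15, 1.24], [-2.2, 2.28], [-1.44, 1.52], [-3.14, 3.14]. Speed limits (rad/s): [2.22, 2.22, 2.57, 3.14, 3.14, 3.14].

INTERFACE

Orientations are given as a 3x3 rotation matrix whose columns are the frame's x, y, z axes.
In Python, from plant import * gives the robot as it stands.
- The arm moves only by the tool step_arm, never from a script. Its argument "series" is a list of rows, each a list of 7 numbers: the turn, a rotation vector about the tool's x, y, z in degrees, then the shift along the tool's x, y, z in mm, then the opening, from -1 (shut) to 1 (fully open). In form: [[ax, ay, az, tx, ty, tz, claw], ...]. A call has 1 to 8 rows; each row is the pose to reach, as a shift and turn from the pose commanded when the call began, along the tool's axes at that moment; what a row does not reach only later rows make up. A row lasts 1/12 s, in which the tool goes at most 41.7 mm and 7.16 degrees, less where a joint would pass 70% of its speed; a pose out of reach is approached as far as the arm can. A call with a gripper value outside its range is refused whole. The fingers move at their own pace and stop on an object; the grip force is fixed at half the most. Time passes only in rows, so rows that repeat a pose let the fingers close. It gives the time, the measured TCP pose, the force, the opening and the grip force at its end, in the units of the state.
- state(): the state, without advancing time (a new reading comes with each control period).
- read_camera(name): name is "scene" or "top" or "wrist"; returns a dict with "color" (480x640x3 uint8, red, green, blue), "K" (3x3 intrinsics, pixels), "R" (3x3) and "t" (3): a world point X has camera coordinates R X + t. Camera axes: x right, y down, z forward; pixel columns grow to the right and rows downward; lengths in mm; the calibration is good to about 2 mm. A picture is of the moment at which its call begins. There is no depth.
- sign_off(): hands the job in; it is judged then, once.
The state is a dict: "time_s": time; "joint_pos": joint angles; "joint_velocities": joint speeds; "effort": joint torques, N m; "tool_pos": TCP position; "ee_rot": TCP orientation; "contact_force": force on the tool from outside, world axes, zero at the start; "torque": the same for the moment, N m; "width": finger opening in mm; "gripper_force": force on a finger pad.
Only numpy, scipy, OpenCV 4.12 (cv2) and the standard library are available. Lean on these libraries where they do the work, as an engineer would, in place of code of your own. Each camera call takes 0.05 s, during which the arm holds its last target. There are 200 camera calls.

## Working session

There is one attempt and no reset: what is moved stays moved. The work goes in short steps, Python scripts to look and compute and a tool call to move; the robot and the scene stay as the last step left them, time stands still between calls to the robot, and variables do not carry over. Pictures are saved under pics/ and viewed, at most 10 in all, crops included, and the job is handed in when it is done.

Besides the shell and the picture viewer there is one more tool, called after "Call:" as name([rows], argument=value, ...), one row to a line, values as JSON. step_arm: Moves the arm, as the interface text tells. Its arguments: {"type":"object","properties":{"series":{"type":"array"}},"required":["series"]}

```bash
ls; mkdir -p pics; python3 - <<'E'
from plant import *
import cv2,numpy as np
s=state(); print(s['time_s'],s['tool_pos'],s['ee_rot'],s['width'])
for n in ['scene','top']:
    c=read_camera(n); cv2.imwrite(f'pics/{n}0.png',c['color'][:,:,::-1]); np.savez(f'{n}.npz',**{k:c[k] for k in 'KRt'})
    print(n,c['K'],c['R'],c['t'])
E
```

```text
pics
0.0 [ 237.0539253  -496.01955881  230.57606052] [[ 9.02250203e-01  4.31212494e-01 -5.97592169e-04]
 [ 4.31212908e-01 -9.02249361e-01  1.23218973e-03]
 [-7.84154725e-06 -1.36943289e-03 -9.99999062e-01]] 85.48995594430477
scene [[585.83333119   0.         316.26374754]
 [  0.         585.83333119 242.77302684]
 [  0.           0.           1.        ]] [[ 0.79302511  0.60918438  0.00235946]
 [ 0.3793704  -0.49081964 -0.7843304 ]
 [-0.47664376  0.62288881 -0.62033882]] [-423.99055903 -126.64702208 1587.83221749]
top [[596.68595003   0.         315.9605701 ]
 [  0.         596.68595003 228.92561234]
 [  0.           0.           1.        ]] [[ 0.02690457 -0.9996371  -0.00134314]
 [-0.97785376 -0.02603926 -0.20766313]
 [ 0.2075528   0.00690048 -0.97819948]] [ -15.45875037  540.2392723  1265.08757593]
```

View pics/top0.png

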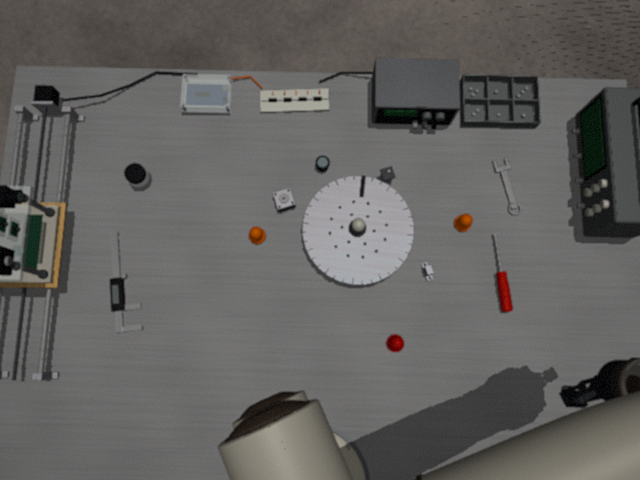

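View pics/scene0.png

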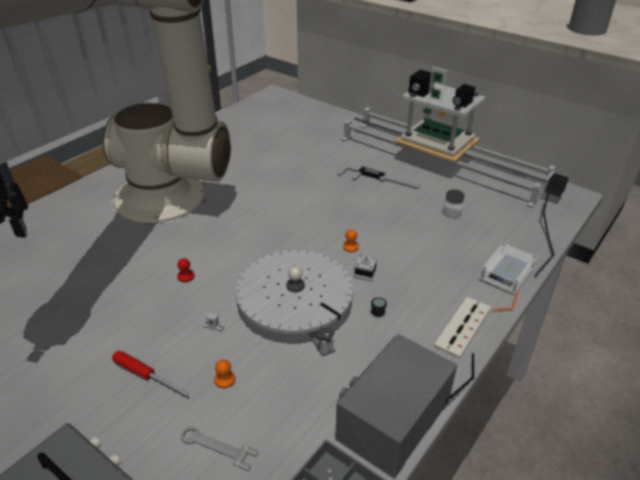

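The top view shows the platter centre near (358,230), the zero mark near (362,187) and the pointer near (387,174). In the scene view the platter is near (295,290) and the pointer near (323,342). Next I rectify the platter's top plane.

```bash
cat > h.py <<'E'
from plant import *
import cv2,numpy as np
def H(c,z=46):  # plane (x,y,1)->pixel
    R,t=c['R'],c['t']; return c['K']@np.c_[R[:,0],R[:,1],R[:,2]*z+t]
def unproj(c,uv,z=46):
    return cv2.perspectiveTransform(np.float64(uv).reshape(-1,1,2),np.linalg.inv(H(c,z)))[:,0]
def rect(c,cx,cy,half=180,s=1.5,z=46): # up = +x, left=+y
    A=np.array([[0,-1/s,cx+half],[-1/s,0,cy+half],[0,0,1.]])
    M=np.linalg.inv(H(c,z)@A); n=int(2*half*s)
    return cv2.warpPerspective(c['color'],M,(n,n),flags=cv2.INTER_CUBIC)
def polar(c,ax,r0,r1,z=46,n=1440,m=20):
    "grey profile averaged over radii r0..r1, by world angle"
    a=np.arange(n)*2*np.pi/n; r=np.linspace(r0,r1,m)
    P=np.stack([ax[0]+np.outer(r,np.cos(a)),ax[1]+np.outer(r,np.sin(a))],-1).reshape(-1,1,2)
    uv=cv2.perspectiveTransform(P,H(c,z)).astype(np.float32).reshape(m,n,2)
    g=cv2.cvtColor(c['color'],cv2.COLOR_RGB2GRAY)
    return np.degrees(a),cv2.remap(g,uv[...,0],uv[...,1],cv2.INTER_LINEAR).astype(float)
def dark(a,p,lo,hi,thr):
    w=np.clip(thr-p,0,None)*((((a-lo)%360)<((hi-lo)%360))); z=(w*np.exp(1j*np.radians(a))).sum()
    return np.degrees(np.angle(z)),w.sum()
E
python3 - <<'E'
from h import *
for n in ['top','scene']:
    c=read_camera(n); g=cv2.cvtColor(c['color'],cv2.COLOR_RGB2GRAY)
    ax=unproj(c,[[358,231]] if n=='top' else [[295,288]])[0]; print(n,ax)
    for it in range(4):
        a,p=polar(c,ax,105,145,n=360,m=161)
        p=cv2.GaussianBlur(p,(1,9),0) if 0 else cv2.blur(p,(1,7))
        d=np.diff(p,axis=0); i=d.argmin(0); r=np.linspace(105,145,161)[i]
        th=np.radians(a); ok=abs(r-np.median(r))<6
        X=np.c_[np.cos(th),np.sin(th),np.ones_like(th)]
        for k in range(3):
            s=np.linalg.lstsq(X[ok],r[ok],rcond=None)[0]; ok=abs(X@s-r)<2.5
        ax=ax+s[:2]; 
    print(ax,s,ok.sum())
    np.save(f'ax_{n}.npy',ax)
    cv2.imwrite(f'pics/rect_{n}.png',rect(c,*ax)[:,:,::-1])
    a,p=polar(c,ax,82,115); q=p.mean(0); i=q.argmin(); print('mark',a[i],q[i],np.median(q),dark(a,q,a[i]-8,a[i]+8,120))
    a,p=polar(c,ax,135,160); q=p.mean(0); j=[k for k in range(len(a)) if abs((a[k]+180)%360-180)<75]; i=j[int(q[j].argmin())]
    print('ptr',a[i],q[i],np.median(q),dark(a,q,a[i]-10,a[i]+10,np.median(q)-15))
E
cd pics; python3 -c "
import cv2,numpy as np
a=np.hstack([cv2.resize(cv2.imread(f'rect_{n}.png'),(400,400)) for n in('top','scene')]);cv2.imwrite('r0.png',a)"
```

```text
top [540.49670523 -94.83206133]
[545.61170128 -93.90215696] [-1.20462829e-02  4.63864650e-02  1.23916610e+02] 342
mark 355.0 26.8 162.45 (np.float64(-5.013088082640473), np.float64(1469.85))
ptr 331.0 59.1 111.775 (np.float64(-26.848793562533555), np.float64(1523.4750000000004))
scene [553.31892965 -98.03557917]
[549.13042709 -95.90337084] [ 1.49647226e-01 -2.39169328e-02  1.23646973e+02] 244
mark 355.75 39.4 152.4 (np.float64(-4.30494720052331), np.float64(1346.55))
ptr 56.0 29.8 134.95 (np.float64(55.65566829505961), np.float64(3116.999999999999))
```

View pics/r0.png

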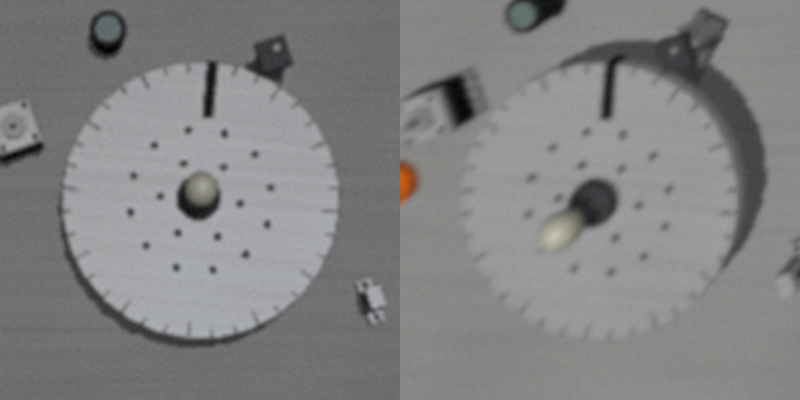

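The rectified views put the mark near -5° and the pointer square near -27° in both cameras. I'll zoom in on the pointer.

```bash
python3 - <<'E'
from h import *
ims=[]
for n in ['top','scene']:
    c=read_camera(n); ax=np.load(f'ax_{n}.npy')
    # pointer frame: u = radial (up) 100..180, v tangential, for radial -27deg
    th=np.radians(-27); er=np.array([np.cos(th),np.sin(th)]); et=np.array([-er[1],er[0]]); s=6
    # px (i,j): r=180-j/s ; tang = 33-i/s (left=+)
    o=ax+er*185+et*33
    A=np.array([[-et[0]/s,-er[0]/s,o[0]],[-et[1]/s,-er[1]/s,o[1]],[0,0,1]])
    im=cv2.warpPerspective(c['color'],np.linalg.inv(H(c)@A),(396,540),flags=cv2.INTER_CUBIC)
    im=cv2.convertScaleAbs(im,alpha=1.6,beta=10)
    cv2.line(im,(198,0),(198,540),(255,0,0),1); 
    for r in (168,148,128): cv2.line(im,(150,int((185-r)*s)),(246,int((185-r)*s)),(255,255,0),1)
    ims.append(im)
cv2.imwrite('pics/ptr.png',np.hstack(ims)[:,:,::-1])
E
```

```text
(no output)
```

View pics/ptr.png

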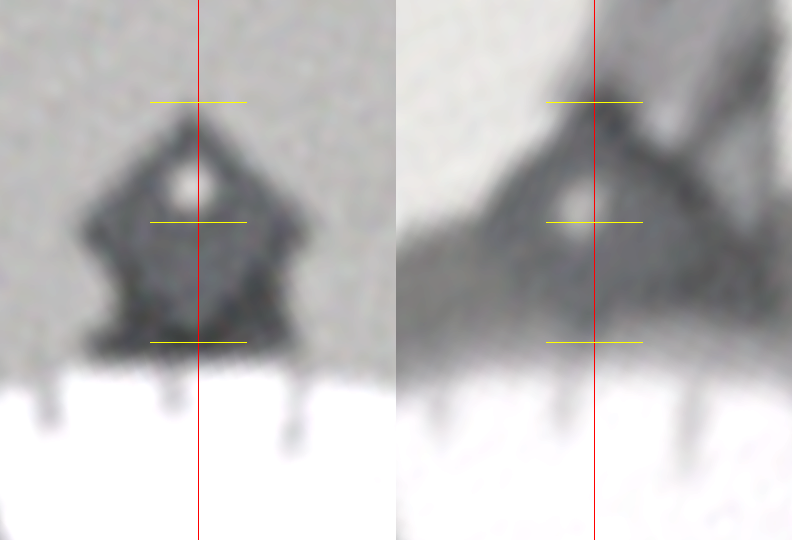

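Call:
step_arm([
  [0,0,6.5,0,0,0,-1],
  [0,0,13,0,0,0,-1],
  [0,0,19.5,0,0,0,-1],
  [0,0,25.5,0,0,0,-1],
])

```text
time_s: 0.63
tool_pos: [237.1, -496.2, 231.2]
ee_rot: [[1.0, -0.005, -0.0], [-0.005, -1.0, 0.0], [-0.0, -0.0, -1.0]]
contact_force: [0.2, 0.0, 0.3]
width: 38.9
gripper_force: 0.0
```

The pointer square is symmetric about column ~193 in the top view, which puts it at -26.7° in that camera. I'm moving above the near rim.

Call:
step_arm([
  [0,0,0,21,-36,10,-1],
  [0,0,0,42,-71,20,-1],
  [0,0,0,63,-107,30,-1],
  [0,0,0,84,-142,40,-1],
  [0,0,0,105,-178,50,-1],
  [0,0,0,126,-213,60,-1],
  [0,0,0,147,-249,70,-1],
  [0,0,0,168,-284,80,-1],
])

```text
time_s: 1.3
tool_pos: [402.4, -215.5, 152.5]
ee_rot: [[1.0, 0.001, 0.001], [0.001, -1.0, -0.0], [0.001, 0.0, -1.0]]
contact_force: [0.2, -1.7, 0.5]
width: -0.1
gripper_force: 0.0
```

Call:
step_arm([
  [0,0,-0.3,20,-36,30,-1],
  [0,0,-0.3,43,-71,65,-1],
  [0,0,-0.3,43,-71,85,-1],
  [0,0,-0.3,43,-71,85,-1],
])

```text
time_s: 1.63
tool_pos: [443.2, -142.7, 61.8]
ee_rot: [[1.0, 0.01, -0.007], [0.01, -1.0, 0.003], [-0.007, -0.003, -1.0]]
contact_force: [-1.5, -0.9, -1.6]
width: 0.2
gripper_force: 0.0
```

Call:
step_arm([
  [0,0,0,0,0,6,-1],
  [0,0,0,0,0,10,-1],
  [0,0,0,0,0,14,-1],
  [0,0,0,0,0,14,-1],
])

```text
time_s: 1.97
tool_pos: [444.8, -147.2, 54.1]
ee_rot: [[1.0, 0.005, 0.001], [0.005, -1.0, -0.0], [0.001, 0.0, -1.0]]
contact_force: [0.0, -0.0, -0.6]
width: -0.2
gripper_force: 0.0
```

```bash
python3 - <<'E'
from h import *
s=state(); print(s['time_s'],s['tool_pos'],s['ee_rot'].round(4),s['contact_force'])
ims=[read_camera(n)['color'][:,:,::-1] for n in('top','scene')]
cv2.imwrite('pics/v1.png',np.hstack([ims[0][100:400,180:580],ims[1][150:450,130:530]]))
E
```

```text
1.9667 [ 444.77922559 -147.17955135   54.11852035] [[ 1.0e+00  4.5e-03  8.0e-04]
 [ 4.5e-03 -1.0e+00 -4.0e-04]
 [ 8.0e-04  4.0e-04 -1.0e+00]] [ 0.02246064 -0.03403376 -0.64386739]
```

View pics/v1.png

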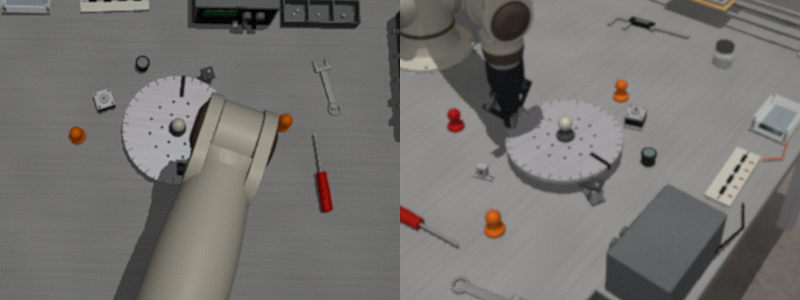

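Both views show the fingertip over the near rim. The mark and pointer stay clear in the scene view at about (600,160) and (595,190). Now a gentle press to find the surface.

Call:
step_arm([
  [0,0,0,2,0,5,-1],
  [0,0,0,3,0,8,-1],
  [0,0,0,3,0,9,-1],
  [0,0,0,3,0,9,-1],
])

```text
time_s: 2.4
tool_pos: [448.4, -147.0, 46.0]
ee_rot: [[1.0, 0.006, 0.002], [0.006, -1.0, -0.002], [0.002, 0.002, -1.0]]
contact_force: [-3.4, -0.7, 11.6]
width: -0.1
gripper_force: 5.6
```

Call:
step_arm([
  [0,0,0,-1.3,-2.6,0,-1],
  [0,0,0,-3.8,-7.9,0,-1],
  [0,0,0,-6.9,-16.1,0,-1],
  [0,0,0,-9.9,-26.4,0,-1],
  [0,0,0,-11.9,-37,0,-1],
  [0,0,0,-12.8,-47.7,0,-1],
  [0,0,0,-12.7,-58.5,-12,-1],
  [0,0,0,-11.6,-69.1,-30,-1],
])

```text
time_s: 3.07
tool_pos: [434.7, -76.5, 74.2]
ee_rot: [[1.0, 0.006, -0.003], [0.006, -1.0, 0.0], [-0.003, -0.0, -1.0]]
contact_force: [-1.0, -0.4, -0.1]
width: 0.1
gripper_force: 0.0
```

```bash
cat > m.py <<'E'
from h import *
ref={'top':-26.7,'scene':None}
def marks(n,k=1,dump=None):
    out=[]
    for _ in range(k):
        t=state()['time_s']; c=read_camera(n); ax=np.load(f'ax_{n}.npy')
        a,p=polar(c,ax,82,115); q=p.mean(0)
        # 10mm wide bar: dark over all radii -> use max over radius of blurred
        q=np.percentile(p,80,axis=0); i=q.argmin(); th,_=dark(a,q,a[i]-8,a[i]+8,q[i]+60)
        out.append((t,th,q[i])); 
        if dump: cv2.imwrite(dump,c['color'][:,:,::-1])
    return np.array(out)
E
python3 - <<'E'
from m import *
print(marks('scene',4).round(3)); print(marks('top',1).round(3)); s=state(); print(s['time_s'],s['tool_pos'],s['contact_force'])
E
```

```text
[[  3.067 -41.303  29.   ]
 [  3.117 -44.582  27.2  ]
 [  3.167 -48.014  30.   ]
 [  3.217 -51.37   28.   ]]
[[  3.267 -54.419  39.8  ]]
3.3167 [435.78049389 -77.27032651  74.56789764] [0.39416011 0.72502557 0.2330263 ]
```

Spinning at about -67°/s (1.17 rad/s). I'll let it run, hover 8 mm above the rim, and check the arm's vertical lag.

Call:
step_arm([
  [0,0,0,0,0,8,-1],
  [0,0,0,0,0,14,-1],
  [0,0,0,0,0,18,-1],
  [0,0,0,0,0,22,-1],
  [0,0,0,0,0,22,-1],
  [0,0,0,0,0,22,-1],
  [0,0,0,0,0,22,-1],
  [0,0,0,0,0,22,-1],
])

```text
time_s: 3.98
tool_pos: [436.0, -77.3, 53.0]
ee_rot: [[1.0, 0.006, 0.0], [0.006, -1.0, -0.0], [0.0, 0.0, -1.0]]
contact_force: [0.6, 1.0, 0.8]
width: -0.1
gripper_force: 0.0
```

Call:
step_arm([
  [0,0,0,0,0,4,-1],
])

```text
time_s: 4.07
tool_pos: [436.4, -77.3, 49.6]
ee_rot: [[1.0, 0.006, 0.002], [0.006, -1.0, -0.0], [0.002, 0.0, -1.0]]
contact_force: [0.3, -0.3, 0.4]
width: -0.1
gripper_force: 0.0
```

Call:
step_arm([
  [0,0,0,0,0,0,-1],
])

```text
time_s: 4.15
tool_pos: [435.6, -77.2, 48.3]
ee_rot: [[1.0, 0.006, -0.0], [0.006, -1.0, 0.0], [-0.0, -0.0, -1.0]]
contact_force: [-0.9, -0.2, 0.7]
width: -0.2
gripper_force: 0.0
```

Call:
step_arm([
  [0,0,0,0,0,0,-1],
])

```text
time_s: 4.23
tool_pos: [435.6, -77.2, 48.6]
ee_rot: [[1.0, 0.006, -0.0], [0.006, -1.0, 0.0], [-0.0, -0.0, -1.0]]
contact_force: [-0.7, 0.8, -0.4]
width: -0.0
gripper_force: 0.0
```

Call:
step_arm([
  [0,0,0,0,0,0,-1],
])

```text
time_s: 4.32
tool_pos: [435.8, -77.2, 48.7]
ee_rot: [[1.0, 0.006, -0.0], [0.006, -1.0, 0.0], [-0.0, -0.0, -1.0]]
contact_force: [1.0, 0.0, -0.3]
width: -0.0
gripper_force: 0.0
```

Call:
step_arm([
  [0,0,0,0,0,-4,-1],
  [0,0,0,0,0,-4,-1],
  [0,0,0,0,0,-4,-1],
  [0,0,0,0,0,-4,-1],
  [0,0,0,0,0,-4,-1],
  [0,0,0,0,0,-4,-1],
  [0,0,0,0,0,-4,-1],
  [0,0,0,0,0,-4,-1],
])

```text
time_s: 4.98
tool_pos: [435.8, -77.2, 52.7]
ee_rot: [[1.0, 0.006, -0.0], [0.006, -1.0, -0.0], [-0.0, 0.0, -1.0]]
contact_force: [0.7, 0.2, 0.8]
width: -0.2
gripper_force: 0.0
```

Call:
step_arm([
  [0,0,0,0,0,0,-1],
  [0,0,0,0,0,0,-1],
  [0,0,0,0,0,0,-1],
  [0,0,0,0,0,0,-1],
  [0,0,0,0,0,0,-1],
  [0,0,0,0,0,0,-1],
  [0,0,0,0,0,0,-1],
  [0,0,0,0,0,0,-1],
])

```text
time_s: 5.65
tool_pos: [435.8, -77.2, 52.7]
ee_rot: [[1.0, 0.006, -0.0], [0.006, -1.0, -0.0], [-0.0, 0.0, -1.0]]
contact_force: [0.1, -0.3, -0.6]
width: 0.0
gripper_force: 0.0
```

Call:
step_arm([
  [0,0,0,0,0,0,-1],
  [0,0,0,0,0,0,-1],
  [0,0,0,0,0,0,-1],
  [0,0,0,0,0,0,-1],
  [0,0,0,0,0,0,-1],
  [0,0,0,0,0,0,-1],
  [0,0,0,0,0,0,-1],
  [0,0,0,0,0,0,-1],
])

```text
time_s: 6.32
tool_pos: [435.8, -77.2, 52.8]
ee_rot: [[1.0, 0.006, -0.0], [0.006, -1.0, -0.0], [-0.0, 0.0, -1.0]]
contact_force: [-0.2, 0.3, -0.6]
width: -0.1
gripper_force: 0.0
```

```bash
python3 - <<'E'
from m import *
a=marks('scene',6); print(a.round(2)); print(marks('top',1).round(3)); s=state(); print(s['time_s'],s['tool_pos'],s['contact_force'])
E
```

```text
[[  6.32 114.93  40.2 ]
 [  6.37 112.05  40.  ]
 [  6.42 109.16  40.2 ]
 [  6.47 106.22  42.  ]
 [  6.52 103.28  42.  ]
 [  6.57 100.31  44.  ]]
[[ 6.617 96.743 32.   ]]
6.6667 [435.78317952 -77.22830523  52.75744022] [-0.92165669  0.24034339  0.27693316]
```

Call:
step_arm([
  [0,0,0,0,0,0,-1],
  [0,0,0,0,0,0,-1],
  [0,0,0,0,0,0,-1],
  [0,0,0,0,0,0,-1],
  [0,0,0,0,0,0,-1],
  [0,0,0,0,0,0,-1],
  [0,0,0,0,0,0,-1],
  [0,0,0,0,0,0,-1],
])

```text
time_s: 7.33
tool_pos: [435.8, -77.2, 52.7]
ee_rot: [[1.0, 0.006, -0.0], [0.006, -1.0, -0.0], [-0.0, 0.0, -1.0]]
contact_force: [0.1, -0.0, -0.1]
width: 0.2
gripper_force: 0.0
```

Call:
step_arm([
  [0,0,0,0,0,0,-1],
  [0,0,0,0,0,0,-1],
  [0,0,0,0,0,0,-1],
  [0,0,0,0,0,0,-1],
  [0,0,0,0,0,0,-1],
  [0,0,0,0,0,0,-1],
  [0,0,0,0,0,0,-1],
  [0,0,0,0,0,0,-1],
])

```text
time_s: 8.0
tool_pos: [435.8, -77.2, 52.8]
ee_rot: [[1.0, 0.006, -0.0], [0.006, -1.0, 0.0], [-0.0, -0.0, -1.0]]
contact_force: [-0.4, 0.7, -0.7]
width: 0.1
gripper_force: 0.0
```

Call:
step_arm([
  [0,0,0,0,0,0,-1],
  [0,0,0,0,0,0,-1],
  [0,0,0,0,0,0,-1],
  [0,0,0,0,0,0,-1],
  [0,0,0,0,0,0,-1],
  [0,0,0,0,0,0,-1],
  [0,0,0,0,0,0,-1],
  [0,0,0,0,0,0,-1],
])

```text
time_s: 8.67
tool_pos: [435.8, -77.2, 52.8]
ee_rot: [[1.0, 0.006, 0.0], [0.006, -1.0, -0.0], [0.0, 0.0, -1.0]]
contact_force: [-0.8, 0.2, 0.2]
width: -0.1
gripper_force: 0.0
```

Call:
step_arm([
  [0,0,0,0,0,0,-1],
  [0,0,0,0,0,0,-1],
  [0,0,0,0,0,0,-1],
  [0,0,0,0,0,0,-1],
  [0,0,0,0,0,0,-1],
  [0,0,0,0,0,0,-1],
  [0,0,0,0,0,0,-1],
  [0,0,0,0,0,0,-1],
])

```text
time_s: 9.33
tool_pos: [435.8, -77.2, 52.8]
ee_rot: [[1.0, 0.006, -0.0], [0.006, -1.0, -0.0], [-0.0, 0.0, -1.0]]
contact_force: [-0.2, 0.1, -0.8]
width: -0.1
gripper_force: 0.0
```

Call:
step_arm([
  [0,0,0,0,0,0,-1],
  [0,0,0,0,0,0,-1],
  [0,0,0,0,0,0,-1],
  [0,0,0,0,0,0,-1],
  [0,0,0,0,0,0,-1],
  [0,0,0,0,0,0,-1],
  [0,0,0,0,0,0,-1],
  [0,0,0,0,0,0,-1],
])

```text
time_s: 10.0
tool_pos: [435.8, -77.2, 52.8]
ee_rot: [[1.0, 0.006, -0.0], [0.006, -1.0, -0.0], [-0.0, 0.0, -1.0]]
contact_force: [0.6, 0.4, -0.6]
width: 0.3
gripper_force: 0.0
```

Call:
step_arm([
  [0,0,0,0,0,0,-1],
  [0,0,0,0,0,0,-1],
  [0,0,0,0,0,0,-1],
  [0,0,0,0,0,0,-1],
  [0,0,0,0,0,0,-1],
  [0,0,0,0,0,0,-1],
  [0,0,0,0,0,0,-1],
  [0,0,0,0,0,0,-1],
])

```text
time_s: 10.67
tool_pos: [435.8, -77.2, 52.7]
ee_rot: [[1.0, 0.006, -0.0], [0.006, -1.0, 0.0], [-0.0, -0.0, -1.0]]
contact_force: [0.0, 0.3, 0.3]
width: -0.4
gripper_force: 0.0
```

Call:
step_arm([
  [0,0,0,0,0,0,-1],
  [0,0,0,0,0,0,-1],
  [0,0,0,0,0,0,-1],
  [0,0,0,0,0,0,-1],
  [0,0,0,0,0,0,-1],
  [0,0,0,0,0,0,-1],
  [0,0,0,0,0,0,-1],
  [0,0,0,0,0,0,-1],
])

```text
time_s: 11.33
tool_pos: [435.8, -77.2, 52.8]
ee_rot: [[1.0, 0.006, -0.0], [0.006, -1.0, 0.0], [-0.0, -0.0, -1.0]]
contact_force: [0.9, -0.3, 1.1]
width: 0.1
gripper_force: 0.0
```

Call:
step_arm([
  [0,0,0,0,0,0,-1],
  [0,0,0,0,0,0,-1],
  [0,0,0,0,0,0,-1],
  [0,0,0,0,0,0,-1],
  [0,0,0,0,0,0,-1],
  [0,0,0,0,0,0,-1],
  [0,0,0,0,0,0,-1],
  [0,0,0,0,0,0,-1],
])

```text
time_s: 12.0
tool_pos: [435.8, -77.2, 52.7]
ee_rot: [[1.0, 0.006, -0.0], [0.006, -1.0, 0.0], [-0.0, -0.0, -1.0]]
contact_force: [-0.3, -0.3, 0.6]
width: -0.1
gripper_force: 0.0
```

Call:
step_arm([
  [0,0,0,0,0,0,-1],
  [0,0,0,0,0,0,-1],
  [0,0,0,0,0,0,-1],
  [0,0,0,0,0,0,-1],
  [0,0,0,0,0,0,-1],
  [0,0,0,0,0,0,-1],
  [0,0,0,0,0,0,-1],
  [0,0,0,0,0,0,-1],
])

```text
time_s: 12.67
tool_pos: [435.8, -77.2, 52.8]
ee_rot: [[1.0, 0.006, 0.0], [0.006, -1.0, -0.0], [0.0, 0.0, -1.0]]
contact_force: [-0.1, -0.3, -0.3]
width: -0.1
gripper_force: 0.0
```

Call:
step_arm([
  [0,0,0,0,0,0,-1],
  [0,0,0,0,0,0,-1],
  [0,0,0,0,0,0,-1],
  [0,0,0,0,0,0,-1],
  [0,0,0,0,0,0,-1],
  [0,0,0,0,0,0,-1],
  [0,0,0,0,0,0,-1],
  [0,0,0,0,0,0,-1],
])

```text
time_s: 13.33
tool_pos: [435.8, -77.2, 52.8]
ee_rot: [[1.0, 0.006, 0.0], [0.006, -1.0, 0.0], [0.0, -0.0, -1.0]]
contact_force: [-0.5, -0.3, -0.7]
width: 0.2
gripper_force: 0.0
```

Call:
step_arm([
  [0,0,0,0,0,0,-1],
  [0,0,0,0,0,0,-1],
  [0,0,0,0,0,0,-1],
  [0,0,0,0,0,0,-1],
  [0,0,0,0,0,0,-1],
  [0,0,0,0,0,0,-1],
  [0,0,0,0,0,0,-1],
  [0,0,0,0,0,0,-1],
])

```text
time_s: 14.0
tool_pos: [435.8, -77.2, 52.8]
ee_rot: [[1.0, 0.006, 0.0], [0.006, -1.0, 0.0], [0.0, -0.0, -1.0]]
contact_force: [0.3, 0.1, -1.2]
width: -0.3
gripper_force: 0.0
```

Call:
step_arm([
  [0,0,0,0,0,0,-1],
  [0,0,0,0,0,0,-1],
  [0,0,0,0,0,0,-1],
  [0,0,0,0,0,0,-1],
  [0,0,0,0,0,0,-1],
  [0,0,0,0,0,0,-1],
  [0,0,0,0,0,0,-1],
  [0,0,0,0,0,0,-1],
])

```text
time_s: 14.67
tool_pos: [435.8, -77.2, 52.8]
ee_rot: [[1.0, 0.006, 0.0], [0.006, -1.0, -0.0], [0.0, 0.0, -1.0]]
contact_force: [1.1, -0.6, 0.8]
width: 0.2
gripper_force: 0.0
```

Call:
step_arm([
  [0,0,0,0,0,0,-1],
  [0,0,0,0,0,0,-1],
  [0,0,0,0,0,0,-1],
  [0,0,0,0,0,0,-1],
  [0,0,0,0,0,0,-1],
  [0,0,0,0,0,0,-1],
  [0,0,0,0,0,0,-1],
  [0,0,0,0,0,0,-1],
])

```text
time_s: 15.33
tool_pos: [435.8, -77.2, 52.8]
ee_rot: [[1.0, 0.006, -0.0], [0.006, -1.0, 0.0], [-0.0, -0.0, -1.0]]
contact_force: [-1.2, -0.2, -0.2]
width: -0.2
gripper_force: 0.0
```

Call:
step_arm([
  [0,0,0,0,0,0,-1],
  [0,0,0,0,0,0,-1],
  [0,0,0,0,0,0,-1],
  [0,0,0,0,0,0,-1],
  [0,0,0,0,0,0,-1],
  [0,0,0,0,0,0,-1],
  [0,0,0,0,0,0,-1],
  [0,0,0,0,0,0,-1],
])

```text
time_s: 16.0
tool_pos: [435.8, -77.2, 52.8]
ee_rot: [[1.0, 0.006, 0.0], [0.006, -1.0, 0.0], [0.0, -0.0, -1.0]]
contact_force: [0.4, 0.7, -0.6]
width: 0.4
gripper_force: 0.0
```

```bash
python3 - <<'E'
from m import *
a=marks('scene',3); print(a.round(2)); print(marks('top',1).round(3)); s=state(); print(s['time_s'],s['tool_pos'])
E
```

```text
[[ 16.   -19.65  36.2 ]
 [ 16.05 -21.79  35.  ]
 [ 16.1  -23.97  35.  ]]
[[ 16.15  -26.411  31.   ]]
16.2 [435.76425705 -77.20302784  52.73678186]
```

Drag is lower than nominal: 0.754 rad/s now. The next crossing should be around t≈25.9 s at about 0.54 rad/s, so I'll brake then. Lowering the hover to about 4 mm and waiting.

Call:
step_arm([
  [0,0,0,0,0,1,-1],
  [0,0,0,0,0,2,-1],
  [0,0,0,0,0,3,-1],
  [0,0,0,0,0,3,-1],
  [0,0,0,0,0,3,-1],
  [0,0,0,0,0,3,-1],
  [0,0,0,0,0,3,-1],
  [0,0,0,0,0,3,-1],
])

```text
time_s: 16.87
tool_pos: [435.8, -77.2, 49.8]
ee_rot: [[1.0, 0.006, 0.0], [0.006, -1.0, 0.0], [0.0, -0.0, -1.0]]
contact_force: [0.1, 0.2, -0.6]
width: 0.1
gripper_force: 0.0
```

Call:
step_arm([
  [0,0,0,0,0,0,-1],
  [0,0,0,0,0,0,-1],
  [0,0,0,0,0,0,-1],
  [0,0,0,0,0,0,-1],
  [0,0,0,0,0,0,-1],
  [0,0,0,0,0,0,-1],
  [0,0,0,0,0,0,-1],
  [0,0,0,0,0,0,-1],
])

```text
time_s: 17.53
tool_pos: [435.8, -77.2, 49.8]
ee_rot: [[1.0, 0.006, 0.0], [0.006, -1.0, 0.0], [0.0, -0.0, -1.0]]
contact_force: [0.1, -0.1, -0.8]
width: 0.2
gripper_force: 0.0
```

Call:
step_arm([
  [0,0,0,0,0,0,-1],
  [0,0,0,0,0,0,-1],
  [0,0,0,0,0,0,-1],
  [0,0,0,0,0,0,-1],
  [0,0,0,0,0,0,-1],
  [0,0,0,0,0,0,-1],
  [0,0,0,0,0,0,-1],
  [0,0,0,0,0,0,-1],
])

```text
time_s: 18.2
tool_pos: [435.8, -77.2, 49.8]
ee_rot: [[1.0, 0.006, -0.0], [0.006, -1.0, -0.0], [-0.0, 0.0, -1.0]]
contact_force: [-0.1, 0.1, 0.5]
width: -0.4
gripper_force: 0.0
```

Call:
step_arm([
  [0,0,0,0,0,0,-1],
  [0,0,0,0,0,0,-1],
  [0,0,0,0,0,0,-1],
  [0,0,0,0,0,0,-1],
  [0,0,0,0,0,0,-1],
  [0,0,0,0,0,0,-1],
  [0,0,0,0,0,0,-1],
  [0,0,0,0,0,0,-1],
])

```text
time_s: 18.87
tool_pos: [435.8, -77.2, 49.8]
ee_rot: [[1.0, 0.006, -0.0], [0.006, -1.0, 0.0], [-0.0, -0.0, -1.0]]
contact_force: [0.1, 0.3, 0.1]
width: 0.2
gripper_force: 0.0
```

Call:
step_arm([
  [0,0,0,0,0,0,-1],
  [0,0,0,0,0,0,-1],
  [0,0,0,0,0,0,-1],
  [0,0,0,0,0,0,-1],
  [0,0,0,0,0,0,-1],
  [0,0,0,0,0,0,-1],
  [0,0,0,0,0,0,-1],
  [0,0,0,0,0,0,-1],
])

```text
time_s: 19.53
tool_pos: [435.8, -77.2, 49.8]
ee_rot: [[1.0, 0.006, -0.0], [0.006, -1.0, -0.0], [-0.0, 0.0, -1.0]]
contact_force: [0.2, 0.9, 0.6]
width: 0.1
gripper_force: 0.0
```

Call:
step_arm([
  [0,0,0,0,0,0,-1],
  [0,0,0,0,0,0,-1],
  [0,0,0,0,0,0,-1],
  [0,0,0,0,0,0,-1],
  [0,0,0,0,0,0,-1],
  [0,0,0,0,0,0,-1],
  [0,0,0,0,0,0,-1],
  [0,0,0,0,0,0,-1],
])

```text
time_s: 20.2
tool_pos: [435.8, -77.2, 49.8]
ee_rot: [[1.0, 0.006, 0.0], [0.006, -1.0, -0.0], [0.0, 0.0, -1.0]]
contact_force: [-0.5, 0.2, 0.7]
width: 0.1
gripper_force: 0.0
```

Call:
step_arm([
  [0,0,0,0,0,0,-1],
  [0,0,0,0,0,0,-1],
  [0,0,0,0,0,0,-1],
  [0,0,0,0,0,0,-1],
  [0,0,0,0,0,0,-1],
  [0,0,0,0,0,0,-1],
  [0,0,0,0,0,0,-1],
  [0,0,0,0,0,0,-1],
])

```text
time_s: 20.87
tool_pos: [435.8, -77.2, 49.8]
ee_rot: [[1.0, 0.006, -0.0], [0.006, -1.0, 0.0], [-0.0, -0.0, -1.0]]
contact_force: [-0.7, -0.1, 0.5]
width: -0.1
gripper_force: 0.0
```

Call:
step_arm([
  [0,0,0,0,0,0,-1],
  [0,0,0,0,0,0,-1],
  [0,0,0,0,0,0,-1],
  [0,0,0,0,0,0,-1],
  [0,0,0,0,0,0,-1],
  [0,0,0,0,0,0,-1],
  [0,0,0,0,0,0,-1],
  [0,0,0,0,0,0,-1],
])

```text
time_s: 21.53
tool_pos: [435.8, -77.2, 49.8]
ee_rot: [[1.0, 0.006, 0.0], [0.006, -1.0, 0.0], [0.0, -0.0, -1.0]]
contact_force: [-0.4, -0.0, 0.6]
width: 0.0
gripper_force: 0.0
```

Call:
step_arm([
  [0,0,0,0,0,0,-1],
  [0,0,0,0,0,0,-1],
  [0,0,0,0,0,0,-1],
  [0,0,0,0,0,0,-1],
  [0,0,0,0,0,0,-1],
  [0,0,0,0,0,0,-1],
  [0,0,0,0,0,0,-1],
  [0,0,0,0,0,0,-1],
])

```text
time_s: 22.2
tool_pos: [435.8, -77.2, 49.7]
ee_rot: [[1.0, 0.006, -0.0], [0.006, -1.0, -0.0], [-0.0, 0.0, -1.0]]
contact_force: [0.4, 0.5, 0.9]
width: 0.1
gripper_force: 0.0
```

Call:
step_arm([
  [0,0,0,0,0,0,-1],
  [0,0,0,0,0,0,-1],
  [0,0,0,0,0,0,-1],
  [0,0,0,0,0,0,-1],
  [0,0,0,0,0,0,-1],
  [0,0,0,0,0,0,-1],
  [0,0,0,0,0,0,-1],
  [0,0,0,0,0,0,-1],
])

```text
time_s: 22.87
tool_pos: [435.8, -77.2, 49.7]
ee_rot: [[1.0, 0.006, -0.0], [0.006, -1.0, 0.0], [-0.0, -0.0, -1.0]]
contact_force: [1.4, 0.4, 0.6]
width: 0.2
gripper_force: 0.0
```

Call:
step_arm([
  [0,0,0,0,0,0,-1],
  [0,0,0,0,0,0,-1],
  [0,0,0,0,0,0,-1],
  [0,0,0,0,0,0,-1],
  [0,0,0,0,0,0,-1],
  [0,0,0,0,0,0,-1],
  [0,0,0,0,0,0,-1],
  [0,0,0,0,0,0,-1],
])

```text
time_s: 23.53
tool_pos: [435.8, -77.2, 49.7]
ee_rot: [[1.0, 0.006, -0.0], [0.006, -1.0, 0.0], [-0.0, -0.0, -1.0]]
contact_force: [-0.3, -0.2, -0.4]
width: 0.1
gripper_force: 0.0
```

```bash
python3 - <<'E'
from m import *
a=marks('scene',2); print(a.round(2)); b=marks('top',3); print(b.round(3)); s=state(); print(s['time_s'],s['tool_pos'])
print(np.polyfit(a[:,0],np.unwrap(a[:,1],period=360),1),np.polyfit(b[:,0],b[:,1],1))
E
```

```text
[[23.53 60.54 58.2 ]
 [23.58 59.01 60.  ]]
[[23.633 56.339 32.   ]
 [23.683 54.746 30.2  ]
 [23.733 53.149 30.2  ]]
23.7833 [435.77256394 -77.2208654   49.75211045]
[-30.46687224 777.52208154] [-31.90474572 810.35432746]
```

Call:
step_arm([
  [0,0,0,0,0,0,-1],
  [0,0,0,0,0,0,-1],
  [0,0,0,0,0,0,-1],
  [0,0,0,0,0,0,-1],
  [0,0,0,0,0,0,-1],
  [0,0,0,0,0,0,-1],
  [0,0,0,0,0,0,-1],
  [0,0,0,0,0,0,-1],
])

```text
time_s: 24.45
tool_pos: [435.8, -77.2, 49.8]
ee_rot: [[1.0, 0.006, -0.0], [0.006, -1.0, -0.0], [-0.0, 0.0, -1.0]]
contact_force: [-0.4, -0.2, -0.9]
width: 0.1
gripper_force: 0.0
```

Call:
step_arm([
  [0,0,0,0,0,0,-1],
  [0,0,0,0,0,0,-1],
  [0,0,0,0,0,0,-1],
  [0,0,0,0,0,0,-1],
  [0,0,0,0,0,0,-1],
  [0,0,0,0,0,0,-1],
  [0,0,0,0,0,0,-1],
  [0,0,0,0,0,0,-1],
])

```text
time_s: 25.12
tool_pos: [435.8, -77.2, 49.8]
ee_rot: [[1.0, 0.006, -0.0], [0.006, -1.0, 0.0], [-0.0, -0.0, -1.0]]
contact_force: [0.1, 0.3, 0.1]
width: 0.1
gripper_force: 0.0
```

Call:
step_arm([
  [0,0,0,0,0,0,-1],
  [0,0,0,0,0,0,-1],
  [0,0,0,0,0,0,-1],
  [0,0,0,0,0,0,-1],
  [0,0,0,0,0,0,-1],
  [0,0,0,0,0,0,-1],
])

```text
time_s: 25.62
tool_pos: [435.8, -77.2, 49.8]
ee_rot: [[1.0, 0.006, -0.0], [0.006, -1.0, 0.0], [-0.0, -0.0, -1.0]]
contact_force: [0.1, 0.3, -0.3]
width: 0.2
gripper_force: 0.0
```

```bash
python3 - <<'E'
from m import *
b=marks('top',3); print(b.round(3)); s=state(); print(s['time_s'],s['tool_pos'])
p=np.polyfit(b[:,0],b[:,1],1); print(p, 'cross', (-26.7-p[1])/p[0])
E
```

```text
[[25.617 -3.536 28.2  ]
 [25.667 -4.896 28.   ]
 [25.717 -6.366 29.2  ]]
25.7667 [435.77890715 -77.21417405  49.76674485]
[-28.29600704 721.33233487] cross 26.43596793928317
```

Call:
step_arm([
  [0,0,0,0,0,0,-1],
  [0,0,0,0,0,0,-1],
  [0,0,0,0,0,0,-1],
  [0,0,0,0,0,0,-1],
  [0,0,0,0,0,0,-1],
  [0,0,0,0,0,0,-1],
  [0,0,0,0,0,0,-1],
  [0,0,0,0,0,5,-1],
])

```text
time_s: 26.43
tool_pos: [436.4, -77.2, 45.6]
ee_rot: [[1.0, 0.006, 0.002], [0.006, -1.0, -0.0], [0.002, 0.0, -1.0]]
contact_force: [-8.7, 9.5, 82.6]
width: -0.1
gripper_force: 47.1
```

Call:
step_arm([
  [0,0,0,0,0,0,-1],
  [0,0,0,0,0,0,-1],
])

```text
time_s: 26.6
tool_pos: [436.4, -77.3, 46.0]
ee_rot: [[1.0, 0.006, 0.002], [0.006, -1.0, -0.0], [0.002, 0.0, -1.0]]
contact_force: [-3.1, 0.8, 13.5]
width: -0.3
gripper_force: 6.6
```

```bash
cat > look.py <<'E'
from m import *
import sys
for n in ('top','scene'): print(n,marks(n,2).round(2))
ims=[]
for n in ['top','scene']:
    c=read_camera(n); ax=np.load(f'ax_{n}.npy')
    th=np.radians(-26.7); er=np.array([np.cos(th),np.sin(th)]); et=np.array([-er[1],er[0]]); s=5
    o=ax+er*180+et*39
    A=np.array([[-et[0]/s,-er[0]/s,o[0]],[-et[1]/s,-er[1]/s,o[1]],[0,0,1]])
    im=cv2.warpPerspective(c['color'],np.linalg.inv(H(c)@A),(390,560),flags=cv2.INTER_CUBIC)
    im=cv2.convertScaleAbs(im,alpha=1.5,beta=10)
    cv2.line(im,(195,0),(195,60),(255,0,0),1); cv2.line(im,(195,480),(195,560),(255,0,0),1); ims.append(im)
cv2.imwrite(sys.argv[1],np.hstack(ims)[:,:,::-1])
s=state(); print(s['time_s'],s['tool_pos'],s['contact_force'])
E
python3 look.py pics/stop1.png
```

```text
top [[ 26.6  -26.25  29.2 ]
 [ 26.65 -26.26  30.2 ]]
scene [[ 26.7  -25.99  33.  ]
 [ 26.75 -26.01  33.  ]]
26.9 [436.32555799 -77.3331496   45.95959721] [-3.04984735  1.01901525 12.29006152]
```

View pics/stop1.png

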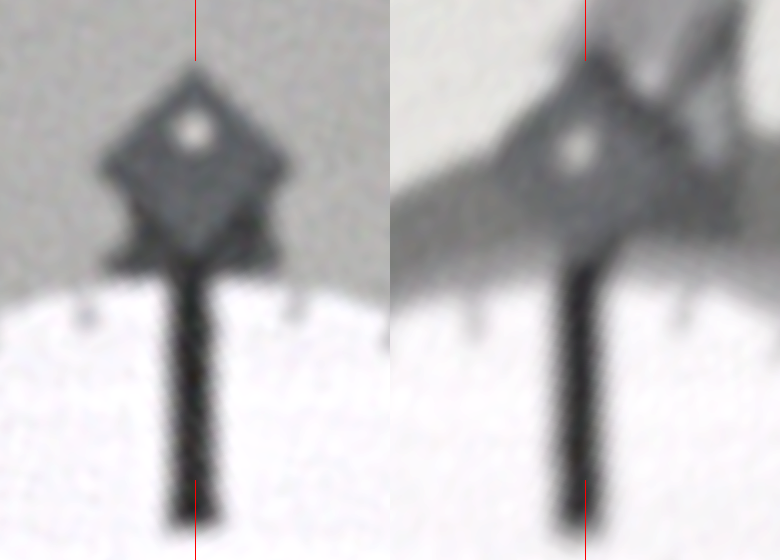

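The mark stopped within about 0.7 mm of the pointer corner: mark column ~192 against corner ~195 in the top view at 5 px/mm. In the scene view it looks equally close. Lifting straight off.

Call:
step_arm([
  [0,0,0,0,0,-5,-1],
  [0,0,0,0,0,-20,-1],
  [0,0,0,0,0,-50,-1],
  [0,0,0,0,0,-80,-1],
  [0,0,0,0,0,-80,-1],
  [0,0,0,0,0,-80,-1],
])

```text
time_s: 27.4
tool_pos: [436.8, -77.4, 126.1]
ee_rot: [[1.0, 0.006, 0.003], [0.006, -1.0, -0.001], [0.003, 0.001, -1.0]]
contact_force: [-0.6, -1.0, -0.4]
width: -0.0
gripper_force: 0.0
```

```bash
python3 look.py pics/stop2.png; python3 - <<'E'
from m import *
print(marks('scene',6).round(2),marks('top',1).round(2))
E
```

```text
top [[ 27.4  -26.18  46.4 ]
 [ 27.45 -26.23  41.6 ]]
scene [[ 27.5  -25.98  32.2 ]
 [ 27.55 -26.01  32.  ]]
27.7 [435.27870435 -77.1257915  123.71722304] [0.32626786 0.54763073 0.56964444]
[[ 27.7  -25.98  32.  ]
 [ 27.75 -25.98  32.2 ]
 [ 27.8  -25.99  32.  ]
 [ 27.85 -26.01  33.  ]
 [ 27.9  -26.02  32.2 ]
 [ 27.95 -26.    33.2 ]] [[ 28.   -26.23  42.2 ]]
```

The platter is still standing, unchanged by the lift, and the hand is clear.

```bash
python3 -c "
from plant import *
print(sign_off())"
```

```text
the job is handed in; nothing more can be done
None
```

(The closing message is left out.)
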